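# Dig a wagon out of the scrap bin and load it

### The arm

A 6-joint arm with a two-finger parallel gripper is mounted at the origin on the work surface. World frame = base frame: x ahead of the robot, y to its left, z up, the work surface at z = 0. Lengths are in mm, angles in rad, forces in N, time in s.
With the tool pointing down it reaches from about 225 to 875 mm from the base axis. Payload 3.4 kg.
Tool frame: the origin (TCP) lies midway between the tips of the shut fingers; the grasp point (between the pads) lies 19 mm behind it; z points along the fingers, y is the line along which they close (so a half turn about z gives the same grasp; the last joint's range is limited). The gripper opens to 85 mm and grips with 20 to 120 N. Pads are 22 mm wide; open, the fingers measure 114 mm over their backs; the gripper's body (76 mm by 85 mm) begins 54 mm behind the grasp point. The pads swing forward as they close: fully open they stand 13 mm farther back than shut.
Start: joints at [-1.463, 0.276, 1.505, -0, 1.361, -0.121], TCP at [130.411, -560.05, 231.328] pointing down, gripper open.
Joint ranges: [-2.89, 2.89], [-0.75, 2.08], [0.22, 2.7], [-1.18, 4.32], [0.11, 2.71], [-2.7, 2.7]. Speed limits (rad/s): [2.57, 2.57, 3.14, 3.14, 3.14, 3.14].

### API

Orientations are given as a 3x3 rotation matrix whose columns are the frame's x, y, z axes.
In Python, from bench import arm, solver, eyes, ticket gives the robot as it stands. Calls block until the motion is done:
- arm.movep(position, orientation): joint-space move of the TCP to a pose.
- arm.movel(position, orientation=None, max_speed=150, guard=None): straight line of the TCP; orientation=None keeps the orientation; max_speed is the mean speed in mm/s. With guard (N) it stops when the force on the tool has changed by that much, and returns True; else False.
- arm.move_joints(angles): joint-space move.
- arm.ungrasp() and arm.gripper_close(squeeze=None): open the fingers fully, or close them until they stop; squeeze is the grip in N (None keeps the last).
- arm.dwell(seconds).
- solver.solve_ik(position, orientation): joint angles nearest the present ones, or None.
- eyes.snapshot(name): name is "side" or "top"; returns a dict with "img" (384x512x3 uint8, red, green, blue), "K" (3x3 intrinsics, pixels), "dist_coeffs" ([k1, k2, p1, p2, k3] as OpenCV has them; the pictures are not rectified), "rvec" (rotation vector, rad) and "tvec" (3), from world to camera coordinates, as OpenCV has them. Camera axes: x right, y down, z forward; pixel columns grow to the right and rows downward; lengths in mm; the calibration is good to about 2 mm. A picture is of the moment at which its call begins. There is no depth.
A pose or a line that the arm cannot do raises arm.Unreachable and nothing moves.
- ticket.close_job(): hands the job in; it is judged then, once.
Readings, each from a call of its own:
- arm.get_clock(): time.
- arm.get_qpos(): joint angles.
- arm.get_qd(): joint speeds.
- arm.get_joint_torque(): joint torques, N m.
- arm.get_position(): TCP position.
- arm.get_tool_rot(): TCP orientation.
- arm.get_ft_force(): force on the tool from outside, world axes, zero at the start.
- arm.get_wrist_torque(): the same for the moment, N m.
- arm.get_gripper_width(): finger opening in mm.
- arm.get_grasp_force(): force on a finger pad.
Only numpy, scipy, OpenCV 4.12 (cv2) and the standard library are available. Lean on these libraries where they do the work, as an engineer would, in place of code of your own. Each camera call takes 0.05 s, during which the arm holds its last target. There are 200 camera calls.

### The job

A small model railway wagon is buried in the grey scrap bin under a plywood offcut and a batten: take these two off it and leave them lying in the bin, then stand the wagon on the short test track with all its wheels properly on the rails, either way round. Then take the oil drum from the pocket tray and stand it upright in the wagon. Leave the crate and the churn in the tray and the jar on the bench where they are.

Things in the scene. Friction and masses are not known exactly. Their poses are not given: they have to be found in the camera images.
- bin: open grey plastic scrap bin, fixed, outside 260 (x) x 420 (y) x 50 mm high, walls and floor 6 mm thick; origin at the centre of its underside, z up
- wagon_mid (a point): centre (17 mm above lowest point, 17 below top rim) of the brown wooden open wagon, standing on its wheels on the bin floor; x lengthwise, z up. Body 120 x 44 mm (plus a 5 mm stub at each end), 18 to 34 mm above lowest point. Axles at x = +-35 mm; wheels do not turn: treads 14 mm diameter, inboard flanges 22 mm diameter, 25 mm over their outer faces. 100-210 g
- wagon_floor (a point): centre of the wagon's inner floor, on its surface, 5 mm above the wagon's centre; inside 114 (x) x 38 (y) mm, sides 12 mm high and 3 mm thick
- ply_mid (a point): centre of the plywood offcut, a flat board 140 (x) x 52 (y) x 9 (z) mm, 45 g, lying lengthwise on the wagon's rim and hiding it from above
- batten_mid (a point): centre of the batten, a piece of timber 110 (x) x 28 (y) x 18 (z) mm, 32 g, lying roughly crosswise on top of the plywood offcut
- track: short straight test track, fixed: cork board 240 (x) x 80 (y) x 10 mm, two steel rails along x, 31 mm apart between inner faces, 3 mm wide, tops 19.5 mm and sleeper tops 12.5 mm above the bench; open ends. Origin at the centre of its underside. The wagon's flanges go between the rails with 3 mm spare each side; its treads then rest on the rails, its centre 32.5 mm above the bench
- tray: black pocket tray, fixed, 100 x 100 x 14 mm, with 2 x 2 square pockets 27 mm wide and 10 mm deep, at x, y = +-25 mm; origin at the centre of its underside. Three pockets hold a load, one is empty
- drum_mid (a point): centre of the model oil drum: plain upright grey cylinder with two ribs, 18 mm in diameter and 28 mm tall, 25 g, standing in one pocket and rising 18 mm above the tray's top; z is its axis
- crate_mid (a point): centre of a square wooden model crate, 19 x 19 x 22 mm, in another pocket (leave it)
- churn_mid (a point): centre of a model milk churn, bright metal, 18 mm in diameter and 28 mm tall with a narrow neck, in another pocket (leave it)
- glue_mid (a point): centre of a white jar, 40 mm in diameter and 75 mm tall, standing on the bench (leave it)
There are look-alikes about, which are no part of the job. Of the things shaped like the part that bears batten_mid, the wooden one is meant.

How it is judged (in metres and radians):
On the way, in this order (a step that is already met when the one before it is completed fails the run):
1. the offcut and the batten are off the wagon (each at least 50 mm from it, centre to centre, seen from above) while it still stands in the bin (horizontal distance between each of ply_mid, batten_mid and wagon_mid above 0.05 m and x of wagon_mid in the frame of bin between -0.127 and 0.127 m and y of wagon_mid in the frame of bin between -0.207 and 0.207 m and z of wagon_mid in the frame of bin below 0.07 m), for 0.2 s.
2. the wagon stands on the rails (x of wagon_mid in the frame of track between -0.08 and 0.08 m and y of wagon_mid in the frame of track between -0.005 and 0.005 m and z of wagon_mid in the frame of track between 0.0305 and 0.0342 m and angle between wagon_mid's own z axis and vertical below 0.05 rad and angle between the x axis of wagon_mid and the x axis of track, either way round below 0.12 rad), for 0.2 s.
At the end, for the whole second after the job is handed in: wagon on the rails: within 80 mm of the track centre lengthwise and 5 mm across, centre 30.5-34.2 mm above the track underside, tilt under 0.05 rad, aligned within 0.12 rad; drum on its floor inside its sides, tilt under 0.12 rad; offcut and batten within the bin walls, centres below 70 mm (all of step 2 and x of drum_mid in the frame of wagon_mid between -0.052 and 0.052 m and y of drum_mid in the frame of wagon_mid between -0.014 and 0.014 m and z of drum_mid in the frame of wagon_mid between 0.016 and 0.022 m and angle between drum_mid's own z axis and vertical below 0.12 rad and x of ply_mid in the frame of bin between -0.127 and 0.127 m and y of ply_mid in the frame of bin between -0.207 and 0.207 m and z of each of ply_mid, batten_mid in the frame of bin below 0.07 m and x of batten_mid in the frame of bin between -0.127 and 0.127 m and y of batten_mid in the frame of bin between -0.207 and 0.207 m); the robot touches nothing.
It fails at once if the crate is disturbed (moved more than 15 mm) (distance of crate_mid from where it was at the start of the episode above 0.015 m).
It fails at once if the churn is disturbed (moved more than 15 mm) (distance of churn_mid from where it was at the start of the episode above 0.015 m).
It fails at once if the jar is disturbed (moved more than 30 mm) (distance of glue_mid from where it was at the start of the episode above 0.03 m).
It also fails if it takes over 72 s, if anything falls off the work surface, if the arm or the gripper's body presses on something with over 40 N, if the wrist force passes 120 N, or if a joint passes its speed limit or range.

## Working session

There is one attempt and no reset: what is moved stays moved. The work goes in short steps, each a Python script; the robot and the scene stay as the last script left them, time stands still between calls to the robot, and variables do not carry over. Pictures are saved under pics/ and viewed, at most 10 in all, crops included, and the job is handed in when it is done.

```bash
mkdir -p pics; python3 - <<'E'
from bench import arm, solver, eyes, ticket
import cv2, numpy as np, pickle
for n in ("top","side"):
    s=eyes.snapshot(n); pickle.dump(s,open(n+"0.pkl","wb"))
    cv2.imwrite(f"pics/{n}0.png",cv2.resize(s["img"][:,:,::-1],(800,600),interpolation=cv2.INTER_CUBIC))
    R=cv2.Rodrigues(np.array(s["rvec"],float))[0]; print(n,(-R.T@np.ravel(s["tvec"])).round(), s["K"][0][0],s["dist_coeffs"])
E
```

```text
top [ 328.  -50. 1248.] 474.6121358470823 [0.03744852 0.         0.         0.         0.        ]
side [ 447. 1014.  713.] 446.12228035858317 [0.04659135 0.         0.         0.         0.        ]
```

View pics/top0.png

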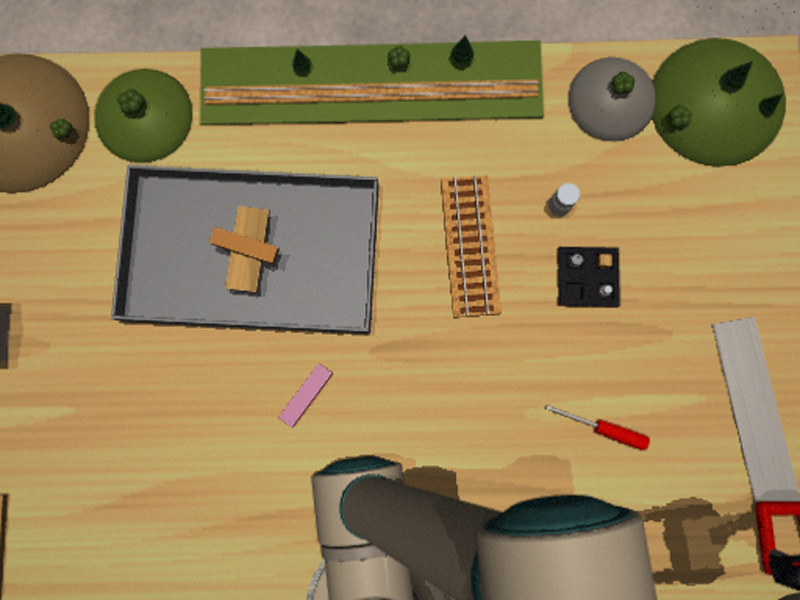

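View pics/side0.png

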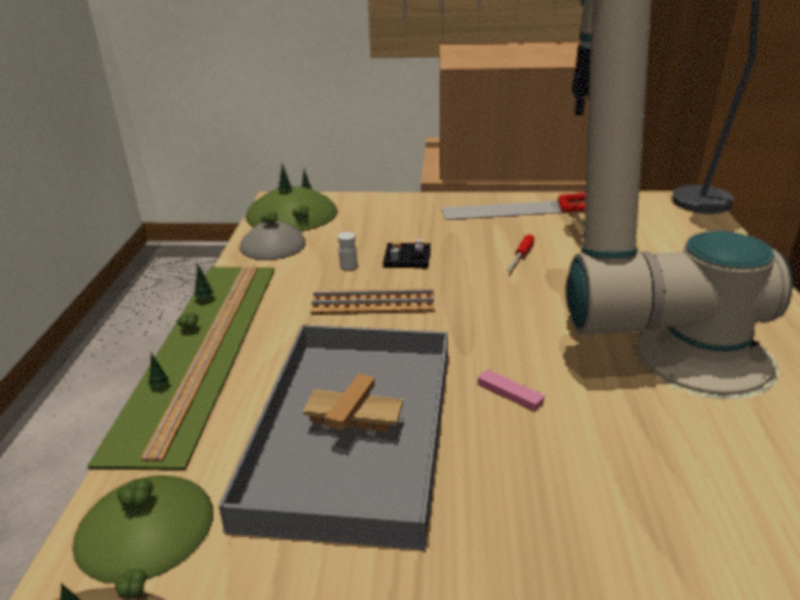

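Top view (800x600 px): the wooden batten is at (244,245) across the ply at (248,250). The pink bar at (305,395) is a batten look-alike. The test track is at (470,246), and the scenery track at (370,93) is its look-alike. In the tray, (576,260) is the drum or the churn, (606,291) is the other one, and the crate is at (605,260). The jar is at (564,198). One close crop will check these.

```bash
cat > h.py <<'E'
import numpy as np, cv2, pickle
def cam(s): 
    return np.array(s["rvec"],float),np.ravel(s["tvec"]).astype(float),np.array(s["K"],float),np.array(s["dist_coeffs"],float)
def w(s,uv,z):
    "pixels (native) -> world points on the plane z"
    r,t,K,d=cam(s); R=cv2.Rodrigues(r)[0]
    n=cv2.undistortPoints(np.array(uv,float).reshape(-1,1,2),K,d).reshape(-1,2)
    D=np.c_[n,np.ones(len(n))]@R; C=-R.T@t
    return (C+D*((z-C[2])/D[:,2])[:,None])[:,:2]
def px(s,P):
    r,t,K,d=cam(s); return cv2.projectPoints(np.array(P,float).reshape(-1,3),r,t,K,d)[0].reshape(-1,2)
def Rdown(a):
    "tool down, closing axis (y) at world angle a"
    y=np.array([np.cos(a),np.sin(a),0]); z=np.array([0,0,-1.]); return np.c_[np.cross(y,z),y,z]
E
python3 - <<'E'
from h import *
T=pickle.load(open("top0.pkl","rb"));S=pickle.load(open("side0.pkl","rb"))
def crop(s,x,y,wd,ht,W,H): return cv2.resize(s["img"][y:y+ht,x:x+wd,::-1],(W,H),interpolation=cv2.INTER_CUBIC)
a=crop(T,130,128,50,62,400,300*62*8//62//0+0 if 0 else 496)
a=crop(T,125,125,60,70,400,466)[:300*2][:466]
b=crop(T,350,150,50,50,400,400)
c=crop(S,240,145,40,30,400,300)
out=np.zeros((600,800,3),np.uint8); out[:466,:400]=a; out[:300,400:]=c; out[300:,400:]=cv2.resize(b,(400,300))
cv2.imwrite("pics/crop.png",out)
E
```

```text
(no output)
```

View pics/crop.png

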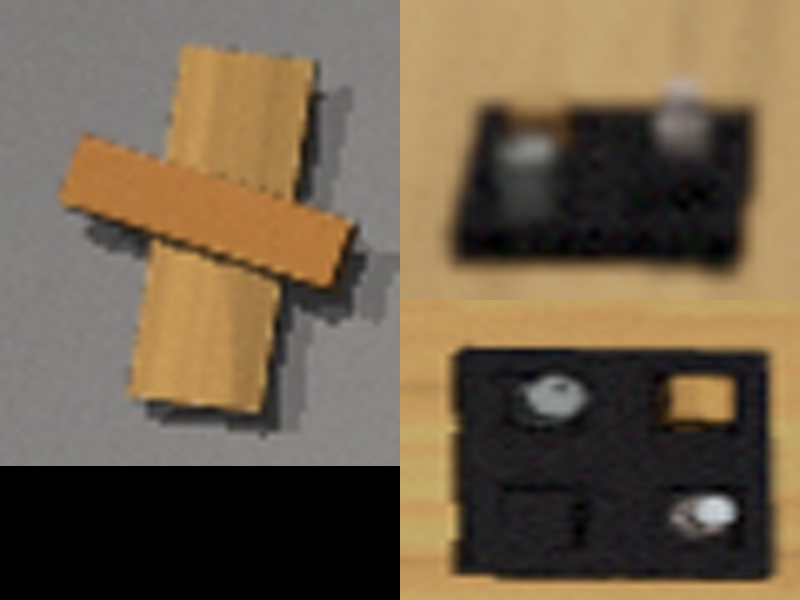

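The crop shows the drum as the plain grey cylinder at top-native (369,166). The churn, bright with a neck, is at (389,186), and the crate is at (388,166). The batten is the wooden one lying on the ply. Next I'll compute poses.

```bash
python3 - <<'E'
from h import *
from scipy.optimize import minimize
T=pickle.load(open("top0.pkl","rb"))
def rep(n,uv,z):
    p=w(T,uv,z); c=p.mean(0); e=[np.linalg.norm(p[i]-p[(i+1)%len(p)]).round(1) for i in range(len(p))]
    print(n,c.round(1),e,[np.degrees(np.arctan2(*(p[(i+1)%len(p)]-p[i])[::-1])).round(1) for i in range(len(p))])
k=400/60
f=lambda L:[((u+.5)/k-.5+125,(v+.5)/k-.5+125) for u,v in L]
rep("ply",f([(180,45),(316,62),(264,412),(130,397)]),49)
rep("batten",f([(82,133),(354,222),(332,288),(60,201)]),67)
g=lambda L:[((u+.5)/1.5625-.5,(v+.5)/1.5625-.5) for u,v in L]
rep("bin",g([(129,168),(378,178),(371,333),(114,319)]),50)
t=lambda L:[((u-400+.5)/8-.5+350,(v-300+.5)/6-.5+150) for u,v in L]
rep("tray",t([(455,350),(768,352),(772,576),(455,572)]),14)
print("drum",w(T,t([(556,397)]),32),"churn",w(T,t([(716,511)]),32),"crate",w(T,t([(702,399)]),26))
print("jar base/top",w(T,g([(557,212)]),0),w(T,g([(568,190)]),75))
# track: rails fit
img=T["img"].astype(np.float32); sat=img.max(2)-img.min(2); 
def sc(p,full=0):
    x,y,a=p; a=np.radians(a); u=np.linspace(-112,112,225); s=0
    for off,sg in ((17,1),(-17,1),(12,-.5),(22,-.5),(-12,-.5),(-22,-.5)):
        X=x+u*np.cos(a)-off*np.sin(a);Y=y+u*np.sin(a)+off*np.cos(a)
        q=px(T,np.c_[X,Y,np.full(225,19.5)]).astype(np.float32)
        s+=sg*cv2.remap(sat,q[:,:1],q[:,1:],cv2.INTER_LINEAR).mean()
    return s
b=w(T,g([(441,178),(486,177),(500,315),(454,318)]),10).mean(0); print("board",b)
best=min((minimize(sc,[b[0],b[1]+dy,a],method="Nelder-Mead",options=dict(initial_simplex=[[b[0],b[1]+dy,a],[b[0]+2,b[1]+dy,a],[b[0],b[1]+dy+2,a],[b[0],b[1]+dy,a+1]])) for dy in(-3,0,3) for a in(-1,2,5,8)),key=lambda r:r.fun)
print("track",best.x,best.fun)
E
```

```text
ply [579.2 206.2] [np.float64(53.5), np.float64(138.6), np.float64(51.8), np.float64(139.4)] [np.float64(-98.5), np.float64(172.0), np.float64(82.4), np.float64(-7.3)]
batten [582.  208.5] [np.float64(110.3), np.float64(26.7), np.float64(109.7), np.float64(27.5)] [np.float64(-109.5), np.float64(161.9), np.float64(70.9), np.float64(-16.9)]
bin [578.6 204.2] [np.float64(416.1), np.float64(259.3), np.float64(417.7), np.float64(253.6)] [np.float64(-93.6), np.float64(176.6), np.float64(85.7), np.float64(-3.8)]
tray [ 526.2 -359.6] [np.float64(102.2), np.float64(99.0), np.float64(102.3), np.float64(98.4)] [np.float64(-91.8), np.float64(177.3), np.float64(87.8), np.float64(-2.8)]
drum [[ 552.11073738 -338.6256485 ]] churn [[ 501.30325911 -387.02533372]] crate [[ 551.27169696 -387.08160394]]
jar base/top [[ 641.25496304 -316.54309588]] [[ 658.49914337 -319.95838538]]
board [ 582.90936128 -164.77592361]
track [ 577.40929458 -165.06194808    3.38357224] -135.40289306640625
```

```bash
cat >> h.py <<'E'
def go(arm,solver,x,y,z,deg):
    "joint move to tool-down pose, picking the half-turn with less travel"
    q=np.array(arm.get_qpos()); c=[]
    for d in (deg,deg+180):
        s=solver.solve_ik([x,y,z],Rdown(np.radians(d)))
        if s is not None: c.append((np.abs(np.array(s)-q).max(),d))
    d=min(c)[1]; arm.movep([x,y,z],Rdown(np.radians(d)))
E
python3 - <<'E'
from bench import arm, solver, eyes, ticket
from h import *
go(arm,solver,582,208,150,-18)
print(arm.get_clock(), arm.movel([582,208,51],guard=10))
arm.gripper_close(25); print(arm.get_gripper_width(),arm.get_grasp_force(),arm.get_clock())
arm.movel([582,208,110]); arm.movel([584,337,110],max_speed=250); print(arm.get_gripper_width())
print(arm.movel([584,337,9],guard=6),arm.get_position()); arm.ungrasp(); arm.movel([584,337,110],max_speed=250)
print(arm.get_clock(),arm.get_gripper_width())
go(arm,solver,579,206,110,82.4)
print(arm.movel([579,206,33],guard=10),arm.get_position())
arm.gripper_close(30); print(arm.get_gripper_width(),arm.get_clock())
arm.movel([579,206,100]); arm.movel([579,85,100],max_speed=250); print(arm.get_gripper_width())
print(arm.movel([579,85,5],guard=6),arm.get_position()); arm.ungrasp(); arm.movel([579,85,120],max_speed=250)
arm.movel([400,-60,200],max_speed=400)
print(arm.get_clock(),arm.get_gripper_width())
for n in ("top","side"):
    s=eyes.snapshot(n); pickle.dump(s,open(n+"1.pkl","wb"))
a=pickle.load(open("top1.pkl","rb"))["img"][95:225,60:330,::-1]; cv2.imwrite("pics/top1.png",cv2.resize(a,(800,385),interpolation=cv2.INTER_CUBIC))
E
```

```text
3.2333 False
27.559407888206835 29.065819680690765 4.6
27.202939663130632
True [582.35898623 334.47198715   7.9927061 ]
7.6417 85.05376081487087
False [579.55519156 206.40921561  33.33931087]
50.92378108280084 9.8167
51.267194515191555
True [576.79236497  86.50245389   2.86257964]
13.5417 85.0714708671833
```

View pics/top1.png

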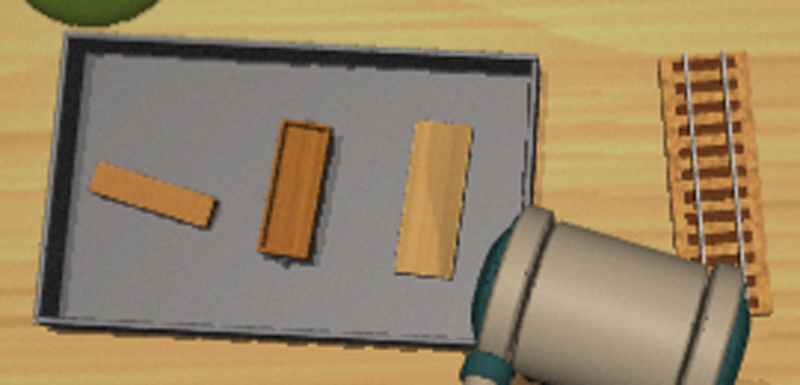

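The top view shows the batten (crop 153,195) and the ply (434,200) lying clear of the wagon (295,190), which still stands upright. Next I'll measure the wagon and cross-check the rails slice by slice.

```bash
python3 - <<'E'
from h import *
T=pickle.load(open("top1.pkl","rb")); T0=pickle.load(open("top0.pkl","rb"))
img=T["img"].astype(np.float32); sat=img.max(2)-img.min(2)
m=np.zeros(sat.shape,np.uint8); m[130:190,140:180]=(sat[130:190,140:180]>45)
n,l,st,_=cv2.connectedComponentsWithStats(m); i=1+st[1:,4].argmax(); v,u=np.nonzero(l==i)
p=w(T,np.c_[u,v],40).astype(np.float32); print("wagon",cv2.minAreaRect(p),p.mean(0),len(u))
img=T0["img"].astype(np.float32); sat=img.max(2)-img.min(2)
x0,y0=577.4,-165; o=np.arange(-30,30.1,.25); res=[]
for u in range(-108,109,6):
    acc=0
    for du in range(-3,4):
        a=np.radians(4); X=x0+(u+du)*np.cos(a)-o*np.sin(a); Y=y0+(u+du)*np.sin(a)+o*np.cos(a)
        q=px(T0,np.c_[X,Y,np.full(len(o),19.5)]).astype(np.float32); acc=acc+cv2.remap(sat,q[:,:1],q[:,1:],cv2.INTER_CUBIC).ravel()
    L=o[(o>8)&(o<26)][acc[(o>8)&(o<26)].argmin()]; R=o[(o<-8)&(o>-26)][acc[(o<-8)&(o>-26)].argmin()]
    res.append((u,L,R))
r=np.array(res); 
for c in (1,2): print(np.polyfit(r[:,0],r[:,c],1), r[::4,c])
E
```

```text
wagon ((582.779296875, 205.86322021484375), (45.479103088378906, 120.37413787841797), 80.14776611328125) [582.12915 205.94502] 790
[-1.00561087e-02  1.69391892e+01] [18.   17.25 17.5  17.25 17.5  17.   16.75 16.25 16.   15.75]
[-1.05105105e-02 -1.68851351e+01] [-15.75 -16.   -16.25 -16.5  -17.   -17.   -17.25 -17.75 -18.   -18.  ]
```

```bash
python3 - <<'E'
from bench import arm, solver, eyes, ticket
from h import *
go(arm,solver,582.4,206,110,80.1)
print(arm.movel([582.4,206,11],guard=10),arm.get_position())
arm.gripper_close(40); g=np.array(arm.get_position()); print(arm.get_gripper_width(),g,arm.get_clock())
arm.movel([582.4,206,110]); 
go(arm,solver,580,-165,110,93.4); arm.movel([580,-164.9,45]); arm.dwell(.3)
print(arm.get_position(),arm.get_tool_rot()[:2],arm.get_gripper_width())
hit=arm.movel([580,-164.9,19],max_speed=25,guard=5); arm.dwell(.2)
print(hit,arm.get_position(),"expect z",g[2]+9.5,arm.get_ft_force(),arm.get_clock())
for n in ("top","side"):
    s=eyes.snapshot(n); pickle.dump(s,open(n+"2.pkl","wb"))
s=s["img"][170:210,190:290,::-1]; cv2.imwrite("pics/side2.png",cv2.resize(s,(800,320),interpolation=cv2.INTER_CUBIC))
E
```

```text
False [583.26855051 205.74135488  11.95675499]
43.274208397260416 [582.85320887 205.97433524  11.89709957] 16.175
[ 580.56768595 -165.1286835    45.97044692] [[ 9.98241655e-01  5.92511619e-02  1.70248846e-03]
 [ 5.92524213e-02 -9.98242787e-01 -6.99042982e-04]] 42.97475399052551
True [ 579.76705953 -164.81756717   21.43330777] expect z 21.39709956984584 [-0.39221978  0.27619299  6.49301754] 20.325
```

View pics/side2.png

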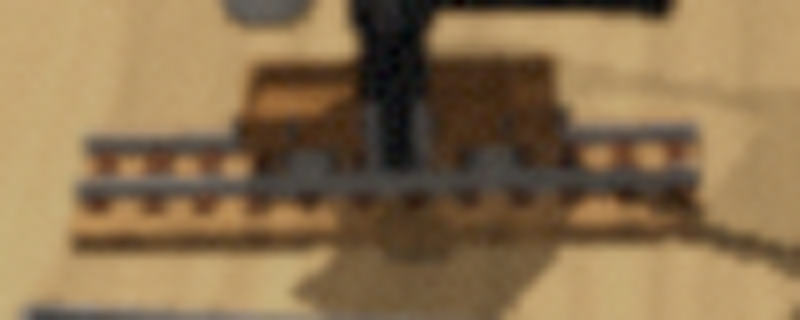

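Contact came at the seated height (21.43 against 21.40), and the side crop shows the treads on the near rail at (310,165) and (490,165). I'll release, check that it's standing, and fetch the drum.

```bash
python3 - <<'E'
from bench import arm, solver, eyes, ticket
from h import *
arm.ungrasp(); p=arm.get_position(); arm.movel([p[0],p[1],130])
go(arm,solver,552.2,-338,110,-3); arm.dwell(.1)
for n in ("top","side"):
    s=eyes.snapshot(n); pickle.dump(s,open(n+"3.pkl","wb"))
print(arm.get_clock())
a=pickle.load(open("top3.pkl","rb"))["img"][105:205,270:410,::-1]; b=s["img"][140:210,190:290,::-1]
cv2.imwrite("pics/c3.png",np.hstack([cv2.resize(a,(420,300),interpolation=3),cv2.resize(b,(380,300),interpolation=3)]))
E
```

```text
23.275
```

View pics/c3.png

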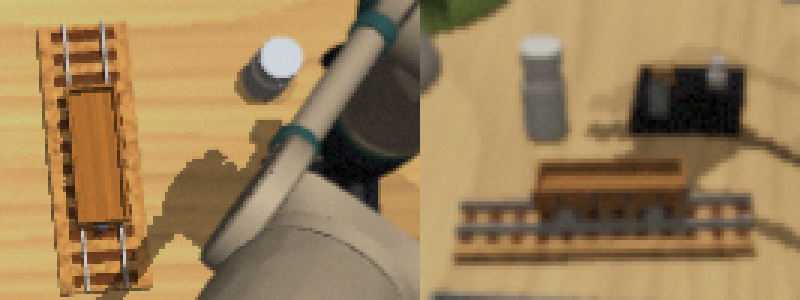

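The wagon stands level and aligned between the rails: top crop (97,157), side crop (610,190). Next is the drum.

```bash
python3 - <<'E'
from bench import arm, solver, eyes, ticket
from h import *
print(arm.movel([552.2,-338,17],guard=10))
arm.gripper_close(25); g=np.array(arm.get_position()); print(arm.get_gripper_width(),g)
arm.movel([552.2,-338,120]); print(arm.get_gripper_width())
go(arm,solver,580,-165,120,3.4)
arm.movel([580,-165,g[2]+33.5+5]); print(arm.get_position())
print(arm.movel([580,-165,g[2]+31],max_speed=25,guard=2.5),arm.get_position(),"expect",g[2]+33.5)
arm.ungrasp(); p=arm.get_position(); arm.movel([p[0],p[1],150]); arm.movel([430,-165,250],max_speed=300)
go(arm,solver,350,150,250,3.4); arm.dwell(.2)
for n in ("top","side"):
    s=eyes.snapshot(n); pickle.dump(s,open(n+"4.pkl","wb"))
print(arm.get_clock())
a=pickle.load(open("top4.pkl","rb"))["img"][105:205,270:410,::-1]; b=s["img"][140:210,190:290,::-1]
cv2.imwrite("pics/c4.png",np.hstack([cv2.resize(a,(420,300),interpolation=3),cv2.resize(b,(380,300),interpolation=3)]))
E
```

```text
False
16.661388596701144 [ 552.35058495 -338.1172595    17.42790332]
16.423353102496616
[ 580.3063114  -166.41598997   56.03353299]
True [ 581.21698724 -165.75419142   50.72206327] expect 50.927903319238624
31.7333
```

View pics/c4.png

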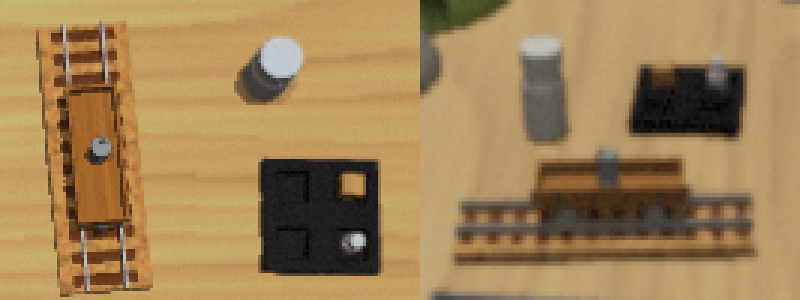

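The drum stands upright in the wagon (top crop 98,150; side crop 608,165). The wagon is seated on the rails, the crate, churn and jar have not moved, and the arm is clear. Handing in now.

```bash
python3 -c "
from bench import ticket
print(ticket.close_job())"
```

```text
the job is handed in; nothing more can be done
None
```

I handed the job in at about 32 s of robot time: the wagon is on the test track with the drum upright in it, the ply and batten are lying in the bin, and the crate, churn and jar are where they were; the hand-in call returned no verdict.

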